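# Load an assay cartridge into a luminescence reader through its light flaps

### The arm

A 6-joint arm with a two-finger parallel gripper is mounted at the origin on a cart in front of the work surface, level with it; the furniture and walls round the work are solid. World frame = base frame: x ahead of the robot, y to its left, z up, the work surface at z = 0. Lengths are in mm, angles in rad, forces in N, time in s.
With the tool pointing down it reaches from about 350 to 975 mm from the base axis. Payload 7.1 kg.
Tool frame: the origin (TCP) lies on the centre line of the jaws, within the pads' length; the fingertips stand 8 mm ahead of it and the grasp point (between the pads) lies 11 mm behind it; x points along the fingers, z is the direction in which the jaws open and shut, and the axes are right-handed (so a half turn about x gives the same grasp; the last joint's range is limited). The gripper opens to 88 mm and grips with 3 to 60 N. Pads are 20 mm wide; open, the fingers measure 115 mm over their backs; the gripper's body (75 mm by 178 mm) begins 61 mm behind the grasp point.
Start: joints at [1.3, 0.423, 1.63, -0, 1.089, -0.019], TCP at [155.686, 605.282, 230.675] pointing down, gripper open.
Joint ranges: [-3, 3], [-0.9, 2.11], [0.09, 2.58], [-1.31, 4.45], [0.11, 2.69], [-2.54, 2.54]. Speed limits (rad/s): [2.39, 2.39, 3.01, 3.14, 3.14, 3.14].

### API

Orientations are given as a rotation vector (axis times angle).
In Python, from workcell import status, get_image, camera_params, close_job gives the robot as it stands. The module is installed in compiled form; this text tells all that it offers.
- The arm moves only by the tool apply_moves, never from a script. Its argument "increments" is a list of rows, each a list of 7 numbers: the closure in counts, from 0 (fully open) to 255 (shut), then the shift along the tool's x, y, z in mm, then the turn, a rotation vector about the tool's x, y, z in degrees. A call has exactly 8 rows; each row shifts and turns the commanded pose from where the row before left it, along the tool's axes as they then stand; what a row does not reach is not made up. A row lasts 1/8 s, in which the tool goes at most 62.5 mm and 10.7 degrees, less where a joint would pass 70% of its speed; a pose out of reach is approached as far as the arm can. A call with a gripper value outside its range is refused whole. The fingers move at their own pace and stop on an object; the grip force is fixed at half the most. Time passes only in rows, so rows that do not move let the fingers close, or fill a call up. It gives the time, the measured TCP pose, the force and the opening at its end, in the units of the state.
- status.get_obs(): the state, without advancing time (a new reading comes with each control period).
- get_image(name): name is "scene" or "top"; returns the picture (400x640x3 uint8, red, green, blue); there is no depth.
- camera_params(name): a dict with "camera_matrix" (3x3 intrinsics, pixels), "rvec" (rotation vector, rad) and "tvec" (3), from world to camera coordinates, as OpenCV has them. Camera axes: x right, y down, z forward; pixel columns grow to the right and rows downward; lengths in mm; the calibration is good to about 2 mm. A picture is of the moment at which its call begins. camera_params takes no time and is no camera call.
- close_job(): hands the job in, once; it reports no verdict.
The state is a dict: "t": time; "qpos": joint angles; "qvel": joint speeds; "joint_torque": joint torques, N m; "ee_pos": TCP position; "orientation": TCP orientation; "ft_force": force on the tool from outside, world axes, zero at the start; "moment": the same for the moment, N m; "width": finger opening in mm.
Only numpy, scipy, OpenCV 4.12 (cv2) and the standard library are available. Lean on these libraries where they do the work, as an engineer would, in place of code of your own. Each camera call takes 0.05 s, during which the arm holds its last target.

### The job

Take the one unused assay cartridge (the tall one that still has its grip tab) from the aluminium rack and push it, tab up, down through the spring light flaps of the reader until it is latched fully home, so that it stays down and both flaps close over it. Feel for the stop and do not press the cartridge into the reader with more than about 20 N. Leave the used cartridges in the rack and disturb nothing else.

Things in the scene. Friction and masses are not known exactly. Their poses are not given: they have to be found in the camera images.
- cartridge: The unused cartridge: rigid white plate 14 mm thick (x), 68 mm tall (z), about 60 g. Lower 36 mm is 50 mm wide (y), upper 32 mm is a grip tab 30 mm wide, leaving a square shoulder 10 mm wide each side of the tab. The lowest 4 mm is a nose 11.5 x 46.5 mm. Same either way round. Origin at the centre of its underside.
- cartridge_mid (a point): Centre of the unused cartridge, 34 mm above its underside; x thickness, y width, z up to the tab. At the start it stands upright in one of the rack's three slots (which one varies), its width along the rack's y, its lower 20 mm in the slot with about 1 mm play all round.
- reader: White and grey bench-top reader, 220 (x) x 180 (y) x 133 mm (z), fixed; origin at the centre of its underside, sloping display at its front (-x), flat deck 133 mm above the bench. If the cartridge is let go before it is latched, a spring ejector inside lifts it again by up to 21 mm; once latched it stays down by itself.
- port (a point): Centre of the port in the deck, at deck height: opening 46 (x) x 80 mm (y) with a bezel 1.5 mm high, closed by two flaps that meet in the middle along y. Cartridge width goes along y, thickness along x, tab up. Axes are the reader's. Down to 42 mm below the deck the opening stays that wide: room for shut fingertips to follow the cartridge.
- shaft (a point): Mouth of the guide shaft, centred 52.5 mm straight below the port. The shaft goes on down with about 1.2 mm play each side of the cartridge; a funnel over it, from 42 to 52 mm below the deck, takes an error of about 5 mm. Two spring pawls rub on the cartridge's narrow ends from 5 mm above to 12 mm below here on (a few N; it then no longer falls by itself).
- home (a point): Middle of the range where the underside of the latched cartridge can lie, 97.5 mm below the port; the true place is a hidden setting up to 8 mm above or below (tab top 21.5 to 37.5 mm below the deck). The ejector pushes up with 3 to 5.5 N over the last 21 mm; at home the pawls snap over the shoulders; a hard stop lies 1.5 mm lower: force rises steeply.
- rack: Aluminium block 138 (x) x 74 (y) x 28 mm (z) with three slots in a row along x, at x = -42, 0 and +42 mm, slot floor 8 mm above the bench; origin at the centre of its underside. It is fixed.
- used_1: Used cartridge in another slot: the same lower body, but the tab is snapped off, so it is only about 41 mm tall. Origin at the centre of its underside. To be left in the rack.
- used_2: The other used cartridge, like used_1. To be left in the rack.
- flap_front (a joint): Angle of the front flap, rad: 0 closed (level, just under the deck), grows to 1.45 as it is pushed down into the port. Hinged along the port's front edge, 23 mm long, light closing spring (about 1 to 2 N at its edge).
- flap_back (a joint): The same for the back flap, hinged along the port's back edge.
- flask: Glass conical flask, 66 mm across and 77 mm tall, standing beside the reader; origin at the centre of its underside.
- petri_dish: Petri dish, 58 mm across and 15 mm tall, near the rack; origin at the centre of its underside.
- coverslips: Small box 30 x 30 x 14 mm beside the rack; origin at the centre of its underside.

How it is judged:
By the outcome, as a careful person would: the job done as asked, in the order asked, and still so for the second after the job is handed in, with the robot touching nothing.
It also fails if it takes over 58 s, if anything falls off the work surface, if the arm or the gripper's body presses on something with over 40 N, if the wrist force passes 120 N, or if a joint passes its speed limit or range.

## Working session

There is one attempt and no reset: what is moved stays moved. The work goes in short steps, Python scripts to look and compute and a tool call to move; the robot and the scene stay as the last step left them, time stands still between calls to the robot, and variables do not carry over. Pictures are saved under pics/ and viewed, and the job is handed in when it is done.

Besides the shell and the picture viewer there is one more tool, called after ">>>" in YAML: its name, and indented under it one key for each argument. apply_moves: Moves the arm, as the interface text tells. Its arguments: {"type":"object","properties":{"increments":{"type":"array"}},"required":["increments"]}

```bash
mkdir -p pics
cat > h.py <<'E'
import numpy as np, cv2
from workcell import status,get_image,camera_params,close_job
def snap(n,f):
    im=get_image(n); cv2.imwrite('pics/'+f,im[:,:,::-1]); return im
def cam(n):
    c=camera_params(n); K=np.array(c['camera_matrix'],float); R=cv2.Rodrigues(np.array(c['rvec'],float))[0]; t=np.array(c['tvec'],float).ravel(); return K,R,t
def ray(n,u,v):
    K,R,t=cam(n); d=R.T@np.linalg.inv(K)@np.array([u,v,1.]); return -R.T@t,d
def onz(n,u,v,z):
    o,d=ray(n,u,v); return o+d*(z-o[2])/d[2]
def proj(n,p):
    K,R,t=cam(n); q=K@(R@np.array(p,float)+t); return q[:2]/q[2]
E
python3 - <<'E'
from h import *
snap('scene','s0.png'); snap('top','t0.png')
o=status.get_obs(); print(o)
for n in('scene','top'): print(n,ray(n,320,200))
E
```

```text
{'t': 0.1, 'qpos': array([ 1.30001880e+00,  4.23729212e-01,  1.63057452e+00, -1.89747283e-06,
        1.08863067e+00, -1.89599963e-02]), 'qvel': array([ 0.00379309, -0.00293711, -0.00184887, -0.00042961,  0.00184797,
        0.00118671]), 'joint_torque': array([ 7.99913778e-04, -5.45614636e+01, -2.74323052e+01,  6.45670574e-02,
        1.88103248e-02, -1.28981242e-05]), 'ee_pos': array([155.55119512, 604.83951081, 230.01676464]), 'orientation': array([-1.02254871,  1.31896026,  1.02120914]), 'ft_force': array([ 0.89304061, -0.84741412, -0.86577105]), 'moment': array([-0.03155782, -0.02010406, -0.02420686]), 'width': 87.75441712454074}
scene (array([-119.18679332, -814.40107055,  788.8045567 ]), array([ 0.48509089,  0.66564454, -0.56734522]))
top (array([ 335.25386868,   -6.38601308, 1015.98024334]), array([ 0.17593222,  0.02041838, -0.98421549]))
```

View pics/s0.png

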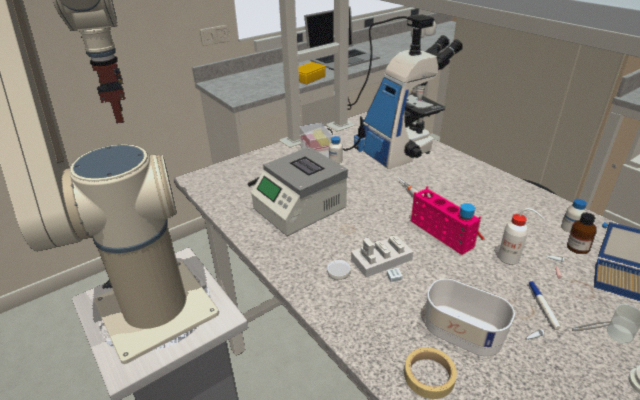

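View pics/t0.png

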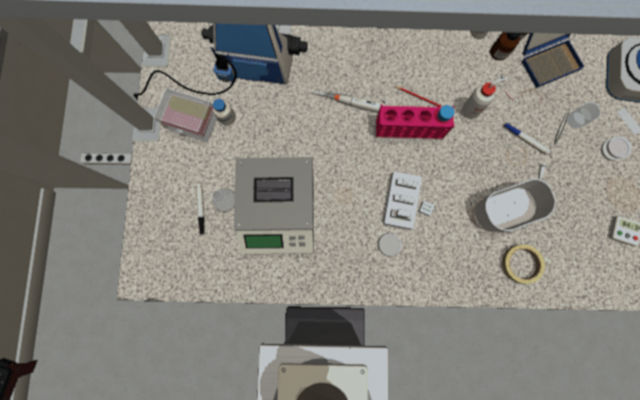

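The scene view shows the reader (~300,190) and the rack (~382,255), with the tall cartridge in the slot nearest the robot. The top view has the port at ~(273,189) and the rack at ~(403,200). I'll zoom in on both.

Run:
```python
import cv2,numpy as np
t=cv2.imread('pics/t0.png'); s=cv2.imread('pics/s0.png')
a=cv2.resize(t[165:235,370:450],None,fx=7,fy=7,interpolation=cv2.INTER_CUBIC)
cv2.imwrite('pics/t0r.png',a)
cv2.imwrite('pics/t0p.png',cv2.resize(t[150:260,225:325],None,fx=5,fy=5,interpolation=cv2.INTER_CUBIC))
cv2.imwrite('pics/s0r.png',cv2.resize(s[225:285,345:420],None,fx=8,fy=8,interpolation=cv2.INTER_CUBIC))
cv2.imwrite('pics/s0p.png',cv2.resize(s[145:235,245:355],None,fx=6,fy=6,interpolation=cv2.INTER_CUBIC))
```

```text
(no output)
```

View pics/t0r.png

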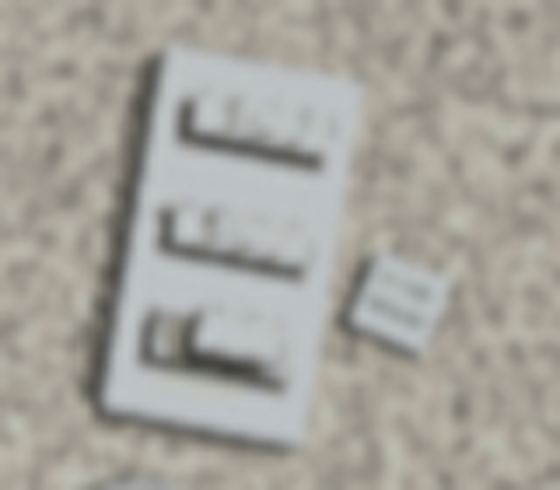

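View pics/t0p.png

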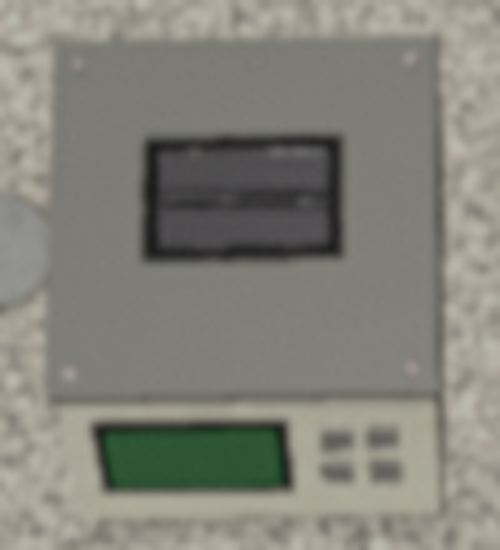

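View pics/s0r.png

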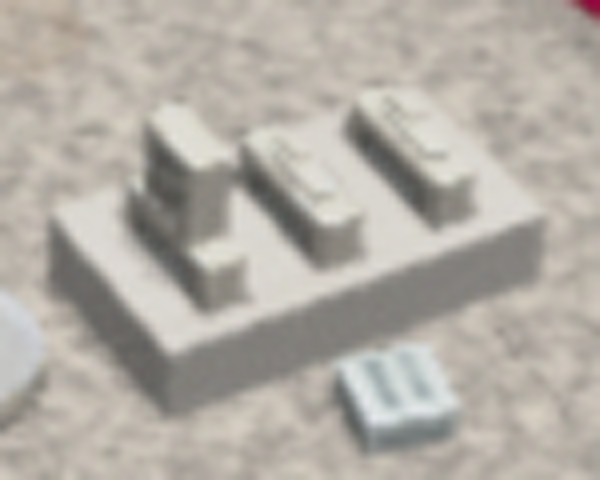

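View pics/s0p.png

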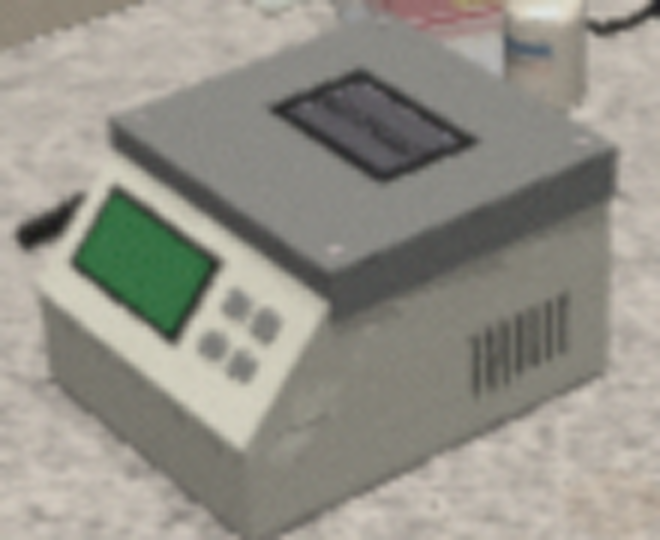

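Run:
```python
from h import *
def W(n,p,z,x0,y0,f): return np.array([onz(n,x0+(a+.5)/f-.5,y0+(b+.5)/f-.5,z)[:2] for a,b in p])
def show(name,c):
    print(name,'centre',c.mean(0).round(1),'edges',[(np.linalg.norm(c[(i+1)%4]-c[i]).round(1),np.degrees(np.arctan2(*(c[(i+1)%4]-c[i])[::-1])).round(1)) for i in range(4)])
show('rack top', W('top',[(170,50),(362,85),(300,443),(103,408)],28,370,165,7))
show('rack sc', W('scene',[(52,215),(365,92),(545,215),(170,352)],28,345,225,8))
show('port top', W('top',[(147,138),(342,136),(342,257),(145,259)],134,225,150,5))
show('port sc', W('scene',[(272,107),(361,69),(476,141),(384,181)],134,245,145,6))
show('deck top', W('top',[(55,40),(438,37),(440,400),(50,398)],133,225,150,5))
show('deck sc', W('scene',[(110,120),(372,15),(615,152),(333,275)],133,245,145,6))
# flap colour mask in top
t=cv2.imread('pics/t0.png')
g=cv2.cvtColor(t,cv2.COLOR_BGR2GRAY)
for th in(90,100,110):
    m=np.zeros_like(g);m[165:215,240:310]=(g[165:215,240:310]<th)*255
    cs=max(cv2.findContours(m,0,2)[0],key=cv2.contourArea); r=cv2.minAreaRect(cs); print(th,r, onz('top',*r[0],134).round(1))
# cartridge tab top in scene: crop corners z=8+68=76
c=W('scene',[(150,108),(182,100),(238,158),(190,180)],76,345,225,8); show('tab sc',c);print(c)
c=W('top',[(200,303),(288,325),(283,370),(193,345)],76,370,165,7); show('tab top',c)
for n in ('scene','top'):
    print(n,[proj(n,p).round(1) for p in ([460,-150,76],)])
```

```text
rack top centre [ 516.7 -199. ] edges [(np.float64(71.9), np.float64(-99.8)), (np.float64(136.0), np.float64(169.1)), (np.float64(72.0), np.float64(80.8)), (np.float64(136.7), np.float64(-11.0))]
rack sc centre [ 512.6 -199.4] edges [(np.float64(121.3), np.float64(-7.9)), (np.float64(78.9), np.float64(-89.0)), (np.float64(136.4), np.float64(169.0)), (np.float64(70.7), np.float64(80.0))]
port top centre [516.9 120.2] edges [(np.float64(90.8), np.float64(-88.5)), (np.float64(57.1), np.float64(-178.2)), (np.float64(90.7), np.float64(91.5)), (np.float64(57.2), np.float64(1.9))]
port sc centre [516.4 118.6] edges [(np.float64(55.5), np.float64(3.8)), (np.float64(91.3), np.float64(-88.8)), (np.float64(55.1), np.float64(-177.7)), (np.float64(89.9), np.float64(91.4))]
deck top centre [508.3 119.2] edges [(np.float64(180.1), np.float64(-88.7)), (np.float64(170.8), np.float64(-178.4)), (np.float64(177.6), np.float64(90.7)), (np.float64(168.8), np.float64(2.5))]
deck sc centre [505.  115.6] edges [(np.float64(160.8), np.float64(2.8)), (np.float64(183.6), np.float64(-87.1)), (np.float64(163.4), np.float64(-178.8)), (np.float64(179.1), np.float64(92.1))]
90 ((273.0, 189.5), (25.0, 40.0), 90.0) [515.8 121.  134. ]
100 ((273.0, 189.5), (25.0, 40.0), 90.0) [515.8 121.  134. ]
110 ((273.0, 189.0), (26.0, 40.0), 90.0) [516.9 121.1 134. ]
tab sc centre [ 475.2 -193.7] edges [(np.float64(10.7), np.float64(-17.2)), (np.float64(31.4), np.float64(-99.5)), (np.float64(18.2), np.float64(175.7)), (np.float64(35.3), np.float64(68.3))]
[[ 474.608437   -176.16869378]
 [ 484.87441545 -179.35069311]
 [ 479.7018548  -210.29059252]
 [ 461.58857103 -208.92822006]]
tab top centre [ 475.8 -191.5] edges [(np.float64(31.2), np.float64(-103.4)), (np.float64(15.9), np.float64(172.6)), (np.float64(32.0), np.float64(75.1)), (np.float64(15.0), np.float64(-10.1))]
scene [array([351.9, 235.1])]
top [array([386.9, 218.7])]
```

```bash
cat >> h.py <<'E'
from scipy.spatial.transform import Rotation as Ro
def goal_R(jaw):  # tool x down, tool z = jaw dir
    x=np.array([0,0,-1.]); z=np.array([jaw[0],jaw[1],0.]); z/=np.linalg.norm(z); y=np.cross(z,x); return np.column_stack([x,y,z])
def delta(p,jaw):
    o=status.get_obs(); R=Ro.from_rotvec(o['orientation']).as_matrix()
    best=min((goal_R(s*np.array(jaw)) for s in(1,-1)),key=lambda G:np.linalg.norm(Ro.from_matrix(R.T@G).as_rotvec()))
    rv=np.degrees(Ro.from_matrix(R.T@best).as_rotvec())
    d=np.array(p)-o['ee_pos']
    print('t',o['t'],'turn(tool,deg)',rv.round(2),'shift old axes',(R.T@d).round(1),'shift after turn',(best.T@d).round(1),'F',o['ft_force'].round(2)); return
RJ=(np.sin(np.radians(10.5)),np.cos(np.radians(10.5)))
PJ=(-np.sin(np.radians(1.7)),np.cos(np.radians(1.7)))
E
python3 - <<'E'
from h import *
print(Ro.from_rotvec(status.get_obs()['orientation']).as_matrix().round(3))
delta([420,300,230],RJ); delta([475.5,-191.4,230],RJ)
E
```

```text
[[-0.    -0.968  0.249]
 [-0.001  0.249  0.968]
 [-1.     0.    -0.001]]
t 0.1 turn(tool,deg) [-3.93 -0.08 -0.  ] shift old axes [ 3.000e-01 -3.321e+02 -2.293e+02] shift after turn [   0.  -315.6 -251.5] F [ 0.89 -0.85 -0.87]
t 0.1 turn(tool,deg) [-3.93 -0.08 -0.  ] shift old axes [   0.9 -508.3 -691.4] shift after turn [   0.  -459.7 -724.6] F [ 0.89 -0.85 -0.87]
```

>>> apply_moves:
  increments:
    - [0,0,-20,-15,-1,0,0]
    - [0,0,-40,-32,-1,0,0]
    - [0,0,-45,-36,-1,0,0]
    - [0,0,-45,-36,-0.93,0,0]
    - [0,0,-45,-36,0,0,0]
    - [0,0,-45,-36,0,0,0]
    - [0,0,-40,-36,0,0,0]
    - [0,0,-35,-32,0,0,0]

```text
t: 1.1
ee_pos: [413.5, 286.8, 230.5]
orientation: [-1.073, 1.291, 1.073]
ft_force: [0.3, 0.8, 0.3]
width: 87.8
```

Run:
```python
from h import *
delta([475.5,-191.4,130],RJ);print(status.get_obs()['ee_pos'],status.get_obs()['qpos'])
```

```text
t 1.1 turn(tool,deg) [-0.03 -0.02 -0.01] shift old axes [ 100.6 -148.3 -458.8] shift after turn [ 100.5 -148.1 -458.9] F [0.32 0.79 0.3 ]
[413.53911508 286.82247998 230.51878282] [ 5.82801990e-01  2.44810058e-01  1.89498400e+00 -8.95529559e-05
  1.00210562e+00 -8.04205002e-01]
```

>>> apply_moves:
  increments:
    - [0,0,-10,-40,0,0,0]
    - [0,0,-15,-50,0,0,0]
    - [0,0,-20,-50,0,0,0]
    - [0,0,-20,-50,0,0,0]
    - [0,0,-20,-50,0,0,0]
    - [0,0,-20,-50,0,0,0]
    - [0,0,-15,-50,0,0,0]
    - [0,0,-10,-45,0,0,0]

```text
t: 2.1
ee_pos: [470.4, -115.6, 230.6]
orientation: [-1.073, 1.291, 1.073]
ft_force: [-0.3, 0.6, -0.3]
width: 88.0
```

>>> apply_moves:
  increments:
    - [0,10,-10,-35,0,0,0]
    - [0,20,-5,-25,0,0,0]
    - [0,30,0,-10,0,0,0]
    - [0,25,0,0,0,0,0]
    - [0,10,0,0,0,0,0]
    - [0,5,0,0,0,0,0]
    - [0,0,0,0,0,0,0]
    - [0,0,0,0,0,0,0]

```text
t: 3.1
ee_pos: [473.0, -185.3, 131.5]
orientation: [-1.074, 1.289, 1.072]
ft_force: [-0.1, -0.2, 0.6]
width: 87.9
```

Run:
```python
from h import *
delta([475.5,-191.4,63],RJ)
t=snap('top','t1.png');s=snap('scene','s1.png')
v=np.hstack([cv2.resize(t[150:270,340:480],(400,343)),cv2.resize(s[180:300,310:450],(400,343))])
cv2.imwrite('pics/v1.png',v[:,:,::-1])
```

```text
t 3.1 turn(tool,deg) [ 0.02 -0.02  0.08] shift old axes [68.5 -3.5 -5.6] shift after turn [68.5 -3.6 -5.6] F [-0.1  -0.22  0.65]
```

View pics/v1.png

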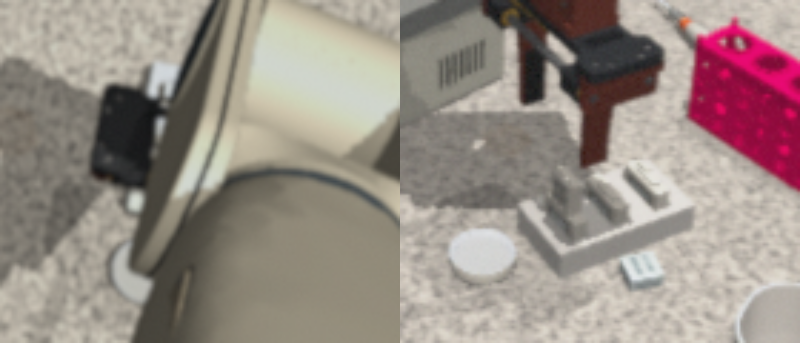

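The jaws straddle the tall cartridge along its width, so I'll correct sideways and then descend.

>>> apply_moves:
  increments:
    - [0,0,-3.6,-5.6,0,0,0]
    - [0,15,0,0,0,0,0]
    - [0,20,0,0,0,0,0]
    - [0,20,0,0,0,0,0]
    - [0,10,0,0,0,0,0]
    - [0,5,0,0,0,0,0]
    - [0,0,0,0,0,0,0]
    - [0,0,0,0,0,0,0]

```text
t: 4.2
ee_pos: [475.3, -191.5, 61.2]
orientation: [-1.074, 1.29, 1.072]
ft_force: [-0.0, -0.3, 0.9]
width: 87.8
```

Run:
```python
from h import *
delta([475.5,-191.4,60],RJ)
s=snap('scene','s2.png')
cv2.imwrite('pics/v2.png',cv2.resize(s[200:290,320:440],None,fx=6,fy=6,interpolation=cv2.INTER_CUBIC)[:,:,::-1])
```

```text
t 4.2 turn(tool,deg) [ 0.01 -0.01  0.05] shift old axes [ 1.2 -0.2  0.2] shift after turn [ 1.2 -0.2  0.2] F [-0.03 -0.29  0.86]
```

View pics/v2.png

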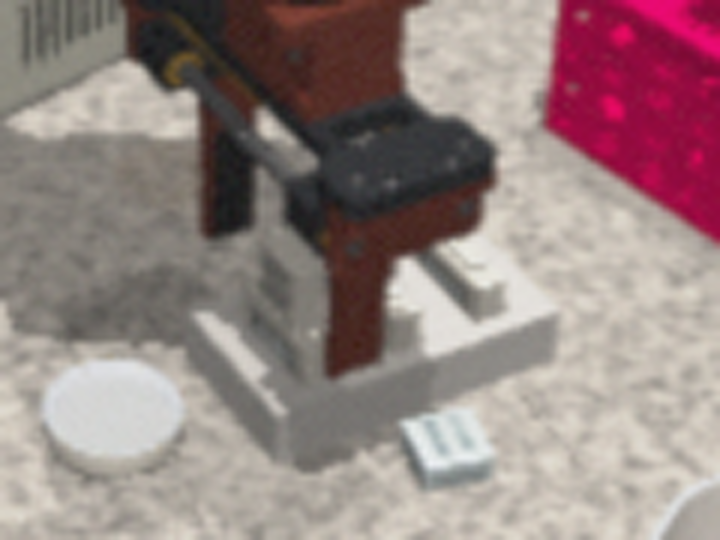

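>>> apply_moves:
  increments:
    - [180,1,0,0,0,0,0]
    - [255,0,0,0,0,0,0]
    - [255,0,0,0,0,0,0]
    - [255,0,0,0,0,0,0]
    - [255,0,0,0,0,0,0]
    - [255,0,0,0,0,0,0]
    - [255,0,0,0,0,0,0]
    - [255,0,0,0,0,0,0]

```text
t: 5.25
ee_pos: [474.8, -191.3, 59.6]
orientation: [-1.073, 1.29, 1.073]
ft_force: [0.4, -0.3, -0.3]
width: 29.6
```

Run:
```python
from h import *
print(proj('scene',(475.3-.18*50, -191.5-50,53)))
delta([475.5,-191.4,60],RJ)
s=snap('scene','s3.png')
cv2.imwrite('pics/v3.png',cv2.resize(s[200:290,320:440],None,fx=6,fy=6,interpolation=cv2.INTER_CUBIC)[:,:,::-1])
```

```text
[378.62818272 260.71077944]
t 5.25 turn(tool,deg) [ 0.    0.   -0.01] shift old axes [-0.4 -0.7  0.1] shift after turn [-0.4 -0.7  0.1] F [ 0.4  -0.29 -0.32]
```

View pics/v3.png

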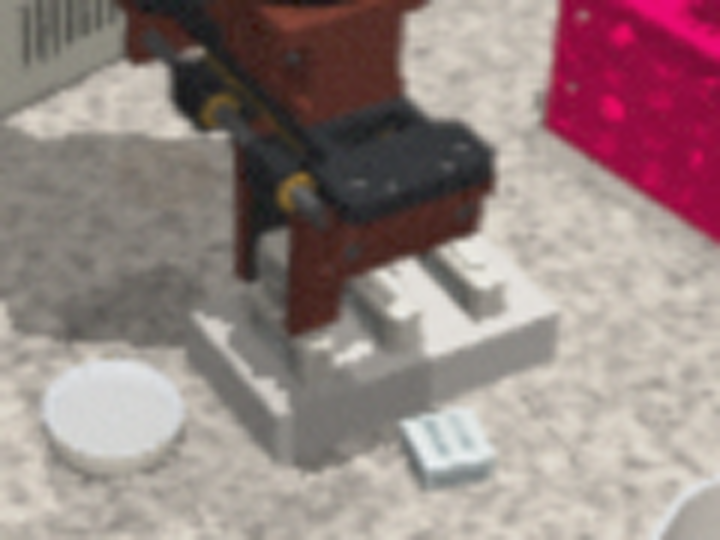

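Gripped at 29.6 mm, the tab's width. Next I lift it.

>>> apply_moves:
  increments:
    - [255,-5,0,0,0,0,0]
    - [255,-15,0,0,0,0,0]
    - [255,-25,0,0,0,0,0]
    - [255,-30,0,0,0,0,0]
    - [255,-35,0,0,0,0,0]
    - [255,-30,0,0,0,0,0]
    - [255,-20,0,0,0,0,0]
    - [255,-10,0,0,0,0,0]

```text
t: 6.3
ee_pos: [475.3, -191.5, 231.8]
orientation: [-1.075, 1.289, 1.071]
ft_force: [0.3, -1.0, -0.4]
width: 29.7
```

Run:
```python
from h import *
delta([516.7,120,230],PJ);print(status.get_obs()['width'])
s=snap('scene','s4.png')
p=proj('scene',status.get_obs()['ee_pos']+[0,0,-20]).astype(int);print(p)
cv2.imwrite('pics/v4.png',cv2.resize(s[p[1]-45:p[1]+75,p[0]-50:p[0]+70],None,fx=5,fy=5,interpolation=cv2.INTER_CUBIC)[:,:,::-1])
```

```text
t 6.3 turn(tool,deg) [-12.2   -0.05   0.15] shift old axes [  1.5  16.  313.9] shift after turn [  1.8 -50.6 310.2] F [ 0.32 -1.03 -0.39]
29.729299862871837
[370 194]
```

View pics/v4.png

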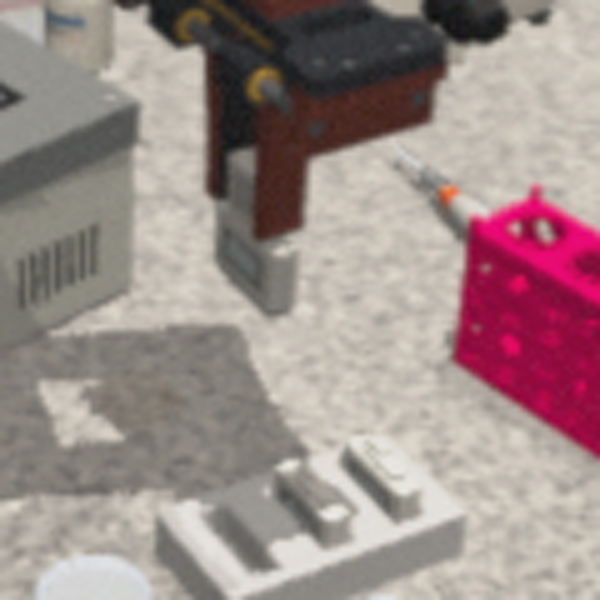

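Run:
```python
from h import *
o=status.get_obs();R=Ro.from_rotvec(o['orientation']).as_matrix()
for dx in(-7,7):
  for dz in(-48,-16):
    for sy in (-25,25):
      # tool: x down, y≈-worldx, z jaw(-? ) 
      jaw=R[:,2]*np.sign(R[1,2]); th=np.array([jaw[1],-jaw[0],0])
      p=o['ee_pos']+th*dx+jaw*sy+np.array([0,0,dz])
      q=proj('scene',p); print(dx,sy,dz,((q-[320,149]+.5)*5-.5).round(0))
```

```text
-7 -25 -48 [266. 313.]
-7 25 -48 [209. 257.]
-7 -25 -16 [269. 255.]
-7 25 -16 [211. 200.]
7 -25 -48 [293. 304.]
7 25 -48 [235. 250.]
7 -25 -16 [296. 246.]
7 25 -16 [237. 192.]
```

Run:
```python
import cv2
s=cv2.imread('pics/s4.png')
cv2.imwrite('pics/v5.png',cv2.resize(s[182:216,358:384],None,fx=16,fy=16,interpolation=cv2.INTER_CUBIC))
```

```text
(no output)
```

View pics/v5.png

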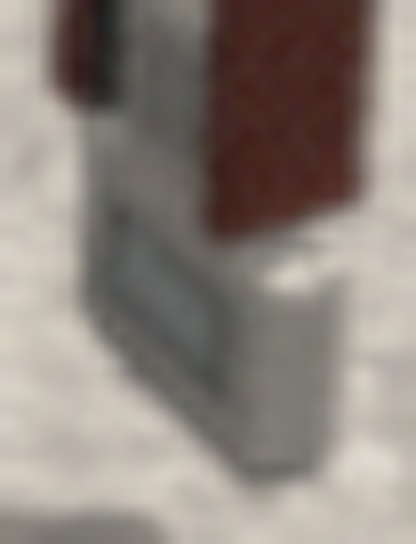

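Cartridge lifted and centred in the jaws to about 1 mm; both used ones are still in the rack. Moving over the port.

>>> apply_moves:
  increments:
    - [255,0,0,0,-6,0,0]
    - [255,0,0,0,-6.2,0,0]
    - [255,0,-5,30,0,0,0]
    - [255,0,-9,55,0,0,0]
    - [255,0,-9,55,0,0,0]
    - [255,0,-9,55,0,0,0]
    - [255,0,-9,55,0,0,0]
    - [255,0,-7,45,0,0,0]

```text
t: 7.35
ee_pos: [513.7, 106.9, 229.2]
orientation: [-1.231, 1.195, 1.232]
ft_force: [0.2, -0.8, -0.9]
width: 29.8
```

>>> apply_moves:
  increments:
    - [255,0,-2.6,15.2,0,0,0]
    - [255,0,0,0,0,0,0]
    - [255,0,0,0,0,0,0]
    - [255,0,0,0,0,0,0]
    - [255,0,0,0,0,0,0]
    - [255,0,0,0,0,0,0]
    - [255,0,0,0,0,0,0]
    - [255,0,0,0,0,0,0]

```text
t: 8.35
ee_pos: [516.3, 120.2, 229.7]
orientation: [-1.231, 1.195, 1.231]
ft_force: [-0.8, 0.6, -0.4]
width: 29.4
```

Run:
```python
from h import *
delta([516.7,120,230],PJ);print(status.get_obs()['width'])
s=snap('scene','s6.png');t=snap('top','t6.png')
p=proj('scene',[516,120,150]).astype(int);q=proj('top',[516,120,150]).astype(int)
v=np.hstack([cv2.resize(s[p[1]-60:p[1]+60,p[0]-60:p[0]+60],(400,400)),cv2.resize(t[q[1]-60:q[1]+60,q[0]-60:q[0]+60],(400,400))])
cv2.imwrite('pics/v6.png',v[:,:,::-1])
```

```text
t 8.35 turn(tool,deg) [ 0.01  0.   -0.  ] shift old axes [-0.3 -0.4 -0.2] shift after turn [-0.3 -0.4 -0.2] F [-0.76  0.6  -0.37]
29.408093567451168
```

View pics/v6.png

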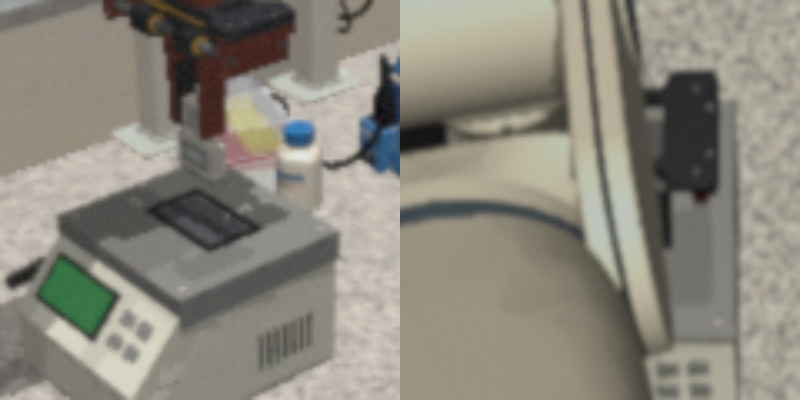

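The cartridge is above the port. I descend in steps, starting with the flaps and watching the force.

>>> apply_moves:
  increments:
    - [255,10,0,0,0,0,0]
    - [255,15,0,0,0,0,0]
    - [255,10,0,0,0,0,0]
    - [255,8,0,0,0,0,0]
    - [255,8,0,0,0,0,0]
    - [255,8,0,0,0,0,0]
    - [255,8,0,0,0,0,0]
    - [255,4,0,0,0,0,0]

```text
t: 9.45
ee_pos: [516.1, 120.2, 158.1]
orientation: [-1.231, 1.195, 1.231]
ft_force: [-0.4, -0.2, 1.3]
width: 30.0
```

>>> apply_moves:
  increments:
    - [255,3,0,0,0,0,0]
    - [255,3,0,0,0,0,0]
    - [255,3,0,0,0,0,0]
    - [255,3,0,0,0,0,0]
    - [255,2,0,0,0,0,0]
    - [255,2,0,0,0,0,0]
    - [255,0,0,0,0,0,0]
    - [255,0,0,0,0,0,0]

```text
t: 10.45
ee_pos: [516.2, 120.2, 142.5]
orientation: [-1.231, 1.195, 1.231]
ft_force: [-0.3, -0.6, -1.6]
width: 30.0
```

>>> apply_moves:
  increments:
    - [255,2,0,0,0,0,0]
    - [255,2,0,0,0,0,0]
    - [255,2,0,0,0,0,0]
    - [255,2,0,0,0,0,0]
    - [255,2,0,0,0,0,0]
    - [255,1,0,0,0,0,0]
    - [255,0,0,0,0,0,0]
    - [255,0,0,0,0,0,0]

```text
t: 11.45
ee_pos: [516.3, 120.2, 131.6]
orientation: [-1.231, 1.195, 1.231]
ft_force: [0.7, 0.2, 0.8]
width: 29.2
```

Run:
```python
from h import *
o=status.get_obs();print(o['ee_pos'],o['ft_force'],o['moment'])
s=snap('scene','s7.png')
p=proj('scene',[516,120,150]).astype(int)
cv2.imwrite('pics/v7.png',cv2.resize(s[p[1]-50:p[1]+50,p[0]-50:p[0]+50],(600,600))[:,:,::-1])
```

```text
[516.2957701  120.20365725 131.59044431] [0.66630069 0.23669381 0.80912076] [ 0.13325024 -0.20834834 -0.01694772]
```

View pics/v7.png

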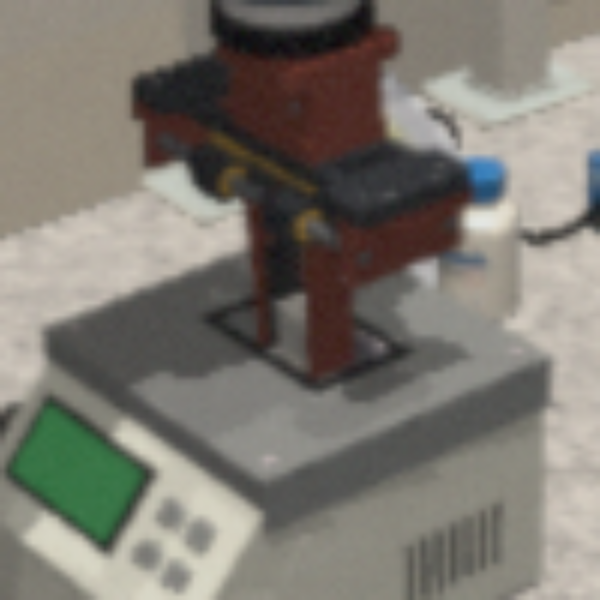

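The cartridge is at the shaft mouth with little force. Continuing down.

>>> apply_moves:
  increments:
    - [255,2,0,0,0,0,0]
    - [255,2,0,0,0,0,0]
    - [255,1,0,0,0,0,0]
    - [255,1,0,0,0,0,0]
    - [255,0,0,0,0,0,0]
    - [255,0,0,0,0,0,0]
    - [255,0,0,0,0,0,0]
    - [255,0,0,0,0,0,0]

```text
t: 12.5
ee_pos: [516.3, 120.2, 125.7]
orientation: [-1.231, 1.195, 1.231]
ft_force: [0.4, -0.4, 3.1]
width: 29.9
```

>>> apply_moves:
  increments:
    - [255,2,0,0,0,0,0]
    - [255,2,0,0,0,0,0]
    - [255,2,0,0,0,0,0]
    - [255,1,0,0,0,0,0]
    - [255,0,0,0,0,0,0]
    - [255,0,0,0,0,0,0]
    - [255,0,0,0,0,0,0]
    - [255,0,0,0,0,0,0]

```text
t: 13.5
ee_pos: [515.9, 120.1, 118.4]
orientation: [-1.231, 1.196, 1.232]
ft_force: [1.1, 0.0, -2.3]
width: 29.7
```

Underside about 66 mm below the deck, so the pawls should hold it. I open partly (inside the port), then rise.

>>> apply_moves:
  increments:
    - [148,0,0,0,0,0,0]
    - [148,0,0,0,0,0,0]
    - [148,0,0,0,0,0,0]
    - [148,0,0,0,0,0,0]
    - [148,0,0,0,0,0,0]
    - [148,0,0,0,0,0,0]
    - [148,0,0,0,0,0,0]
    - [148,0,0,0,0,0,0]

```text
t: 14.5
ee_pos: [516.2, 120.2, 118.6]
orientation: [-1.231, 1.195, 1.231]
ft_force: [-1.0, 0.2, 0.4]
width: 36.9
```

Run:
```python
from h import *
o=status.get_obs();print(o['width'],o['ee_pos'],o['ft_force'],o['moment'])
s=snap('scene','s8.png')
p=proj('scene',[516,120,150]).astype(int)
cv2.imwrite('pics/v8.png',cv2.resize(s[p[1]-35:p[1]+35,p[0]-35:p[0]+35],(600,600))[:,:,::-1])
```

```text
36.91502344985981 [516.18647933 120.19370382 118.64228917] [-1.02148745  0.15757508  0.382428  ] [-0.06768546  0.12654837 -0.03771751]
```

View pics/v8.png

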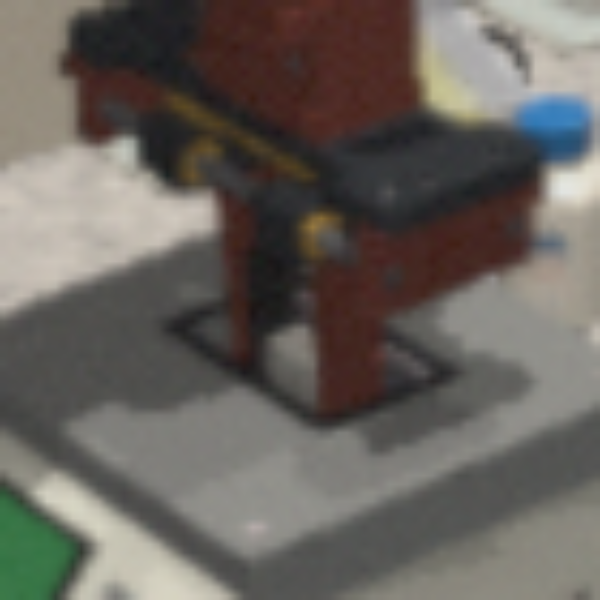

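>>> apply_moves:
  increments:
    - [148,-3,0,0,0,0,0]
    - [148,-6,0,0,0,0,0]
    - [148,-8,0,0,0,0,0]
    - [148,-10,0,0,0,0,0]
    - [148,-10,0,0,0,0,0]
    - [148,-8,0,0,0,0,0]
    - [255,0,0,0,0,0,0]
    - [255,0,0,0,0,0,0]

```text
t: 15.55
ee_pos: [516.1, 120.2, 163.6]
orientation: [-1.231, 1.195, 1.231]
ft_force: [-0.1, -0.1, 0.4]
width: 20.1
```

Run:
```python
from h import *
o=status.get_obs();print(o['width'],o['ee_pos'],o['ft_force'],o['moment'])
s=snap('scene','s9.png')
p=proj('scene',[516,120,150]).astype(int)
cv2.imwrite('pics/v9.png',cv2.resize(s[p[1]-35:p[1]+35,p[0]-35:p[0]+35],(600,600),interpolation=cv2.INTER_CUBIC)[:,:,::-1])
```

```text
20.050172012585776 [516.10244796 120.16612029 163.55319307] [-0.08347225 -0.10370314  0.38637593] [ 0.08228328  0.00335851 -0.05024101]
```

View pics/v9.png

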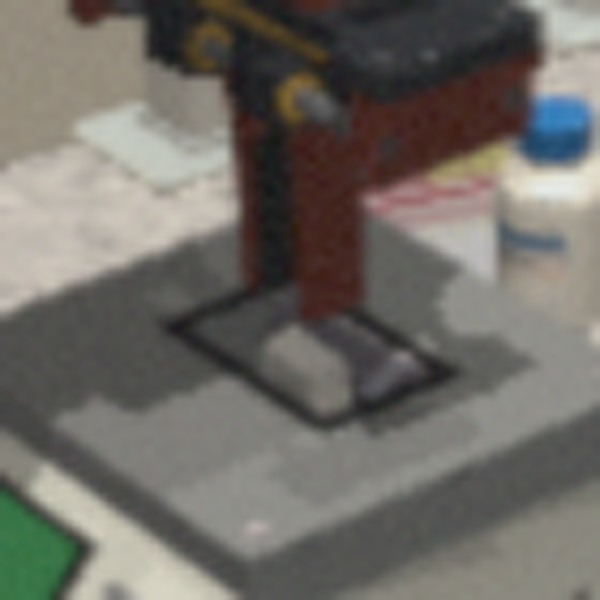

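Run:
```python
from h import *
p=proj('scene',[516,120,150]).astype(int)
P=np.array([np.sin(np.radians(-1.7)),np.cos(np.radians(1.7))])
f=lambda q:((proj('scene',q)-(p-35)+.5)*600/70-.5).round(0)
for z in (135,125):
  for dx,dy in((-7,15),(7,15),(7,-15),(-7,-15)): print(z,dx,dy,f([516.3+dx-.03*dy,120.2+dy+.03*dx,z]))
print(f([516.3,120.2,134]))
s=cv2.imread('pics/s9.png')[p[1]-15:p[1]+25,p[0]-20:p[0]+30]
cv2.imwrite('pics/v9b.png',cv2.resize(s,None,fx=14,fy=14,interpolation=cv2.INTER_CUBIC))
```

```text
135 -7 15 [263. 333.]
135 7 15 [296. 320.]
135 7 -15 [350. 354.]
135 -7 -15 [317. 368.]
125 -7 15 [264. 359.]
125 7 15 [297. 345.]
125 7 -15 [351. 380.]
125 -7 -15 [318. 394.]
[306. 346.]
```

View pics/v9b.png

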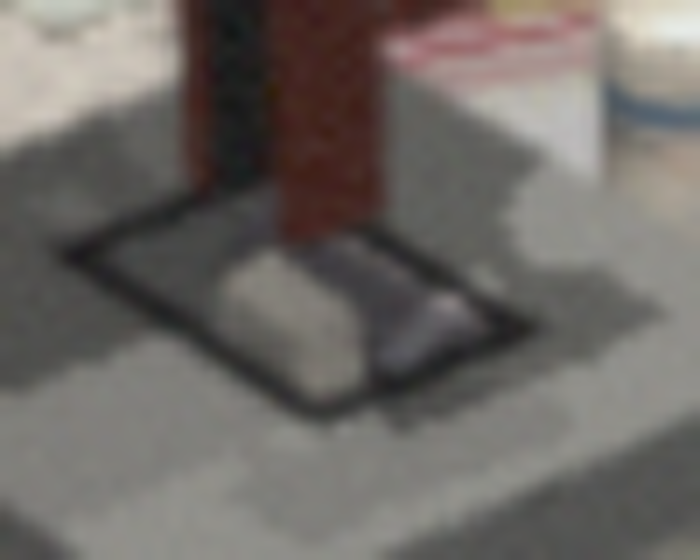

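The tab stands in the port as predicted. I shut the fingers and come down onto its top.

>>> apply_moves:
  increments:
    - [255,0,0,0,0,0,0]
    - [255,0,0,0,0,0,0]
    - [255,4,0,0,0,0,0]
    - [255,6,0,0,0,0,0]
    - [255,5,0,0,0,0,0]
    - [255,3,0,0,0,0,0]
    - [255,1,0,0,0,0,0]
    - [255,0,0,0,0,0,0]

```text
t: 16.6
ee_pos: [516.3, 120.2, 144.7]
orientation: [-1.231, 1.195, 1.231]
ft_force: [0.5, 0.3, 0.1]
width: 0.4
```

>>> apply_moves:
  increments:
    - [255,1,0,0,0,0,0]
    - [255,1,0,0,0,0,0]
    - [255,1,0,0,0,0,0]
    - [255,1,0,0,0,0,0]
    - [255,1,0,0,0,0,0]
    - [255,1,0,0,0,0,0]
    - [255,1,0,0,0,0,0]
    - [255,0,0,0,0,0,0]

```text
t: 17.6
ee_pos: [516.6, 120.3, 137.8]
orientation: [-1.231, 1.194, 1.231]
ft_force: [1.7, 0.4, 4.1]
width: 0.2
```

>>> apply_moves:
  increments:
    - [255,1,0,0,0,0,0]
    - [255,1,0,0,0,0,0]
    - [255,1,0,0,0,0,0]
    - [255,1,0,0,0,0,0]
    - [255,1,0,0,0,0,0]
    - [255,1,0,0,0,0,0]
    - [255,1,0,0,0,0,0]
    - [255,0,0,0,0,0,0]

```text
t: 18.6
ee_pos: [516.4, 120.2, 130.7]
orientation: [-1.231, 1.195, 1.231]
ft_force: [0.6, 0.1, 4.4]
width: 0.1
```

>>> apply_moves:
  increments:
    - [255,1,0,0,0,0,0]
    - [255,1,0,0,0,0,0]
    - [255,1,0,0,0,0,0]
    - [255,1,0,0,0,0,0]
    - [255,1,0,0,0,0,0]
    - [255,1,0,0,0,0,0]
    - [255,1,0,0,0,0,0]
    - [255,1,0,0,0,0,0]

```text
t: 19.6
ee_pos: [517.0, 120.4, 123.2]
orientation: [-1.232, 1.194, 1.23]
ft_force: [1.5, 0.1, 8.8]
width: 0.5
```

>>> apply_moves:
  increments:
    - [255,0.4,0,0,0,0,0]
    - [255,0.4,0,0,0,0,0]
    - [255,0.4,0,0,0,0,0]
    - [255,0.4,0,0,0,0,0]
    - [255,0.4,0,0,0,0,0]
    - [255,0,0,0,0,0,0]
    - [255,0,0,0,0,0,0]
    - [255,0,0,0,0,0,0]

```text
t: 20.6
ee_pos: [517.0, 120.3, 121.2]
orientation: [-1.232, 1.194, 1.23]
ft_force: [1.1, -0.3, 8.0]
width: 0.9
```

>>> apply_moves:
  increments:
    - [255,0.5,0,0,0,0,0]
    - [255,0.5,0,0,0,0,0]
    - [255,0.5,0,0,0,0,0]
    - [255,0.5,0,0,0,0,0]
    - [255,0.5,0,0,0,0,0]
    - [255,0.5,0,0,0,0,0]
    - [255,0,0,0,0,0,0]
    - [255,0,0,0,0,0,0]

```text
t: 21.6
ee_pos: [516.6, 120.2, 117.8]
orientation: [-1.231, 1.194, 1.231]
ft_force: [1.0, -0.3, 6.4]
width: 0.2
```

>>> apply_moves:
  increments:
    - [255,0.5,0,0,0,0,0]
    - [255,0.5,0,0,0,0,0]
    - [255,0.5,0,0,0,0,0]
    - [255,0.5,0,0,0,0,0]
    - [255,0.5,0,0,0,0,0]
    - [255,0.5,0,0,0,0,0]
    - [255,0,0,0,0,0,0]
    - [255,0,0,0,0,0,0]

```text
t: 22.6
ee_pos: [517.4, 120.5, 115.8]
orientation: [-1.232, 1.193, 1.229]
ft_force: [0.9, 0.1, 13.2]
width: 0.5
```

Force is rising. I hold and take smaller steps.

>>> apply_moves:
  increments:
    - [255,0,0,0,0,0,0]
    - [255,0.3,0,0,0,0,0]
    - [255,0,0,0,0,0,0]
    - [255,0,0,0,0,0,0]
    - [255,0,0,0,0,0,0]
    - [255,0,0,0,0,0,0]
    - [255,0,0,0,0,0,0]
    - [255,0,0,0,0,0,0]

```text
t: 23.6
ee_pos: [517.6, 120.5, 115.8]
orientation: [-1.232, 1.192, 1.229]
ft_force: [0.3, -0.1, 16.1]
width: 0.5
```

Stiff rise: 0.3 mm gave about 3 N and no travel, as at a stop. I back off to see whether the force vanishes (latched) or the ejector follows.

>>> apply_moves:
  increments:
    - [255,-0.5,0,0,0,0,0]
    - [255,-0.5,0,0,0,0,0]
    - [255,-0.5,0,0,0,0,0]
    - [255,-0.5,0,0,0,0,0]
    - [255,-1,0,0,0,0,0]
    - [255,-1,0,0,0,0,0]
    - [255,-1,0,0,0,0,0]
    - [255,0,0,0,0,0,0]

```text
t: 24.6
ee_pos: [514.4, 120.0, 118.5]
orientation: [-1.23, 1.198, 1.234]
ft_force: [-3.3, 2.6, -5.0]
width: 0.7
```

>>> apply_moves:
  increments:
    - [255,-1,0,0,0,0,0]
    - [255,0,0,0,0,0,0]
    - [255,0,0,0,0,0,0]
    - [255,0,0,0,0,0,0]
    - [255,0,0,0,0,0,0]
    - [255,0,0,0,0,0,0]
    - [255,0,0,0,0,0,0]
    - [255,0,0,0,0,0,0]

```text
t: 25.6
ee_pos: [514.0, 119.9, 119.5]
orientation: [-1.229, 1.199, 1.234]
ft_force: [-5.0, 1.9, -7.2]
width: 0.7
```

Run:
```python
from h import *
o=status.get_obs();print(o['width'],o['ee_pos'],o['ft_force'],o['moment'])
s=snap('scene','s10.png');t=snap('top','t10.png')
p=proj('scene',[516,120,150]).astype(int)
cv2.imwrite('pics/v10.png',cv2.resize(s[p[1]-25:p[1]+35,p[0]-30:p[0]+35],None,fx=10,fy=10,interpolation=cv2.INTER_CUBIC)[:,:,::-1])
cv2.imwrite('pics/v10t.png',cv2.resize(t[150:230,230:330],None,fx=6,fy=6,interpolation=cv2.INTER_CUBIC)[:,:,::-1])
```

```text
0.74626142581483 [513.95492173 119.91978037 119.46295521] [-4.99587039  1.94234312 -7.18582425] [0.36797414 1.01494518 0.0154088 ]
```

View pics/v10.png

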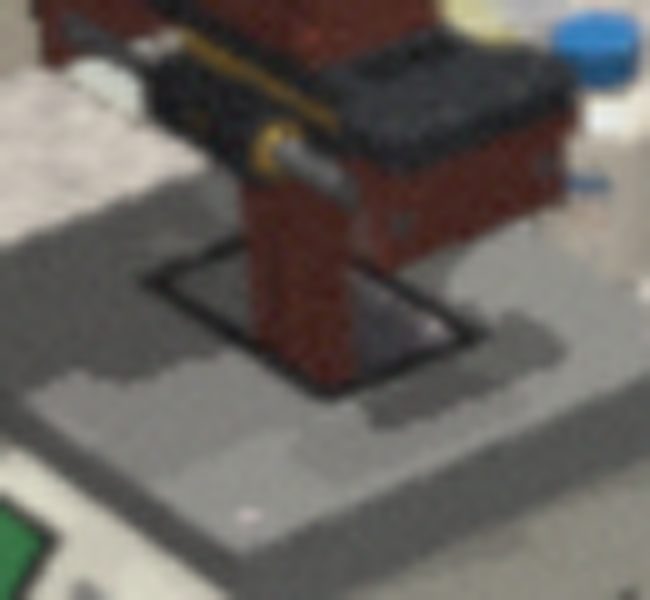

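View pics/v10t.png

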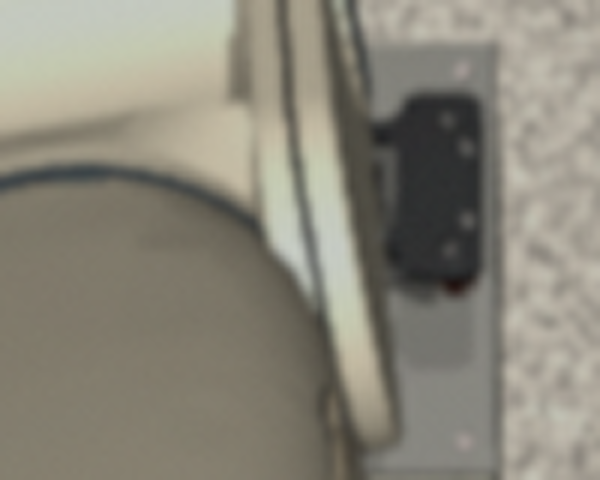

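The force direction (−5 N in x, −7 N in z, about 55°) matches the back flap's edge dragging on the fingers like a strut. Sliding the fingers sideways by opening them should break that friction, so I'll ease down 1 mm, then open while rising.

>>> apply_moves:
  increments:
    - [255,1,0,0,0,0,0]
    - [240,0,0,0,0,0,0]
    - [225,0,0,0,0,0,0]
    - [210,-0.5,0,0,0,0,0]
    - [195,-0.5,0,0,0,0,0]
    - [180,-0.5,0,0,0,0,0]
    - [165,-0.5,0,0,0,0,0]
    - [155,-0.5,0,0,0,0,0]

```text
t: 26.7
ee_pos: [516.6, 120.3, 122.1]
orientation: [-1.231, 1.194, 1.231]
ft_force: [0.3, 0.2, 1.6]
width: 33.9
```

Freed. Rising with the same opening as the earlier clean withdrawal.

>>> apply_moves:
  increments:
    - [152,-2,0,0,0,0,0]
    - [148,-4,0,0,0,0,0]
    - [148,-6,0,0,0,0,0]
    - [148,-10,0,0,0,0,0]
    - [148,-12,0,0,0,0,0]
    - [148,-14,0,0,0,0,0]
    - [148,-10,0,0,0,0,0]
    - [148,-5,0,0,0,0,0]

```text
t: 27.7
ee_pos: [516.6, 120.3, 185.8]
orientation: [-1.231, 1.194, 1.23]
ft_force: [0.3, 0.0, 0.1]
width: 37.0
```

Run:
```python
from h import *
o=status.get_obs();print(o['width'],o['ee_pos'],o['ft_force'],o['moment'])
s=snap('scene','s11.png')
p=proj('scene',[516,120,150]).astype(int)
cv2.imwrite('pics/v11.png',cv2.resize(s[p[1]-25:p[1]+35,p[0]-30:p[0]+35],None,fx=9,fy=9,interpolation=cv2.INTER_CUBIC)[:,:,::-1])
```

```text
36.97132636448661 [516.55662546 120.26517879 185.8395884 ] [0.25857049 0.02183222 0.07914839] [-0.00090282 -0.01953127  0.00145004]
```

View pics/v11.png

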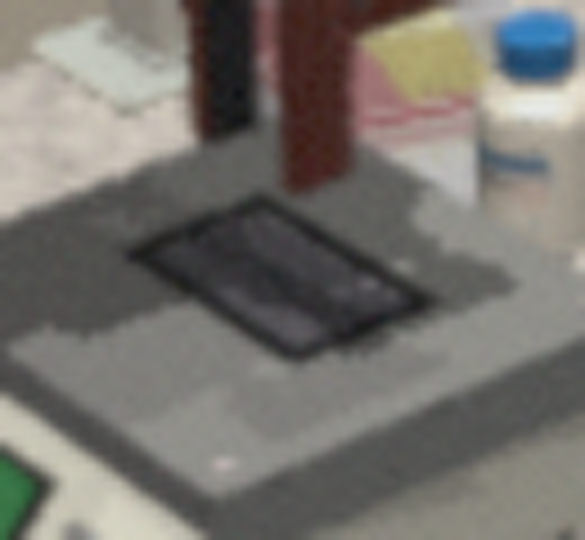

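The flaps are shut. To make sure it is latched and not just resting below them, I probe once more for where the tab top lies (expected contact near TCP z ≈ 116–117.5).

>>> apply_moves:
  increments:
    - [225,10,0,0,0,0,0]
    - [225,15,0,0,0,0,0]
    - [225,10,0,0,0,0,0]
    - [225,8,0,0,0,0,0]
    - [225,8,0,0,0,0,0]
    - [225,8,0,0,0,0,0]
    - [225,6,0,0,0,0,0]
    - [225,0,0,0,0,0,0]

```text
t: 28.75
ee_pos: [516.1, 120.2, 119.3]
orientation: [-1.231, 1.195, 1.231]
ft_force: [0.9, 1.2, -3.7]
width: 10.5
```

>>> apply_moves:
  increments:
    - [225,0.5,0,0,0,0,0]
    - [225,0.5,0,0,0,0,0]
    - [225,0.5,0,0,0,0,0]
    - [225,0,0,0,0,0,0]
    - [225,0,0,0,0,0,0]
    - [225,0,0,0,0,0,0]
    - [225,0,0,0,0,0,0]
    - [225,0,0,0,0,0,0]

```text
t: 29.75
ee_pos: [516.3, 120.2, 118.4]
orientation: [-1.231, 1.195, 1.231]
ft_force: [0.5, -0.3, 2.2]
width: 10.1
```

>>> apply_moves:
  increments:
    - [225,0.5,0,0,0,0,0]
    - [225,0.5,0,0,0,0,0]
    - [225,0,0,0,0,0,0]
    - [225,0,0,0,0,0,0]
    - [225,0,0,0,0,0,0]
    - [225,0,0,0,0,0,0]
    - [225,0,0,0,0,0,0]
    - [225,0,0,0,0,0,0]

```text
t: 30.75
ee_pos: [516.6, 120.2, 117.6]
orientation: [-1.231, 1.194, 1.231]
ft_force: [0.6, -0.0, 4.9]
width: 10.4
```

>>> apply_moves:
  increments:
    - [225,0.4,0,0,0,0,0]
    - [225,0.4,0,0,0,0,0]
    - [225,0,0,0,0,0,0]
    - [225,0,0,0,0,0,0]
    - [225,0,0,0,0,0,0]
    - [225,0,0,0,0,0,0]
    - [225,0,0,0,0,0,0]
    - [225,0,0,0,0,0,0]

```text
t: 31.75
ee_pos: [516.7, 120.3, 116.9]
orientation: [-1.231, 1.194, 1.23]
ft_force: [0.1, 0.0, 6.2]
width: 10.1
```

Contact comes at z ≈ 117.6, about 1.8 mm above the stop at 115.8. That is the latched play: the cartridge stays down against the ejector. I withdraw with the opening wiggle.

>>> apply_moves:
  increments:
    - [215,-0.5,0,0,0,0,0]
    - [205,-0.5,0,0,0,0,0]
    - [195,-0.5,0,0,0,0,0]
    - [185,-0.5,0,0,0,0,0]
    - [175,-1,0,0,0,0,0]
    - [165,-1,0,0,0,0,0]
    - [155,-1,0,0,0,0,0]
    - [148,-1,0,0,0,0,0]

```text
t: 32.75
ee_pos: [516.5, 120.3, 122.7]
orientation: [-1.231, 1.195, 1.231]
ft_force: [0.2, 0.3, 0.6]
width: 36.6
```

>>> apply_moves:
  increments:
    - [148,-3,0,0,0,0,0]
    - [148,-6,0,0,0,0,0]
    - [148,-10,0,0,0,0,0]
    - [148,-15,0,0,0,0,0]
    - [148,-20,0,0,0,0,0]
    - [148,-20,0,0,0,0,0]
    - [148,-20,0,0,0,0,0]
    - [148,-10,0,0,0,0,0]

```text
t: 33.75
ee_pos: [516.7, 120.3, 228.4]
orientation: [-1.232, 1.193, 1.23]
ft_force: [0.1, 0.0, -0.0]
width: 36.8
```

>>> apply_moves:
  increments:
    - [148,0,10,20,0,0,0]
    - [148,0,20,40,0,0,0]
    - [148,0,20,40,0,0,0]
    - [148,0,20,40,0,0,0]
    - [148,0,10,20,0,0,0]
    - [148,0,0,0,0,0,0]
    - [148,0,0,0,0,0,0]
    - [148,0,0,0,0,0,0]

```text
t: 34.75
ee_pos: [432.0, 276.9, 226.6]
orientation: [-1.23, 1.196, 1.23]
ft_force: [0.7, -1.3, 0.4]
width: 37.4
```

Run:
```python
from h import *
o=status.get_obs();print(o['t'],o['width'],o['ee_pos'],o['ft_force'])
s=snap('scene','s12.png');t=snap('top','t12.png')
p=proj('scene',[516,120,134]).astype(int)
v=np.hstack([cv2.resize(s[p[1]-35:p[1]+35,p[0]-35:p[0]+35],(400,400),interpolation=cv2.INTER_CUBIC),cv2.resize(t[150:230,230:310],(400,400),interpolation=cv2.INTER_CUBIC)])
cv2.imwrite('pics/v12.png',v[:,:,::-1])
```

```text
34.75 37.35222711447162 [431.95018662 276.94827225 226.56973092] [ 0.68115634 -1.33421126  0.37612382]
```

View pics/v12.png

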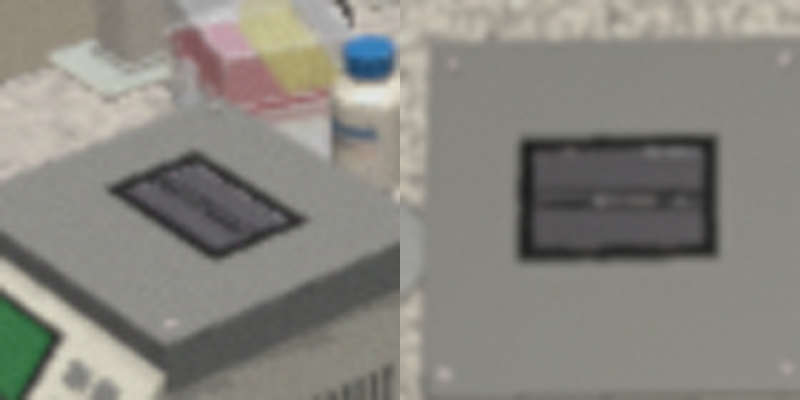

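View pics/s12.png

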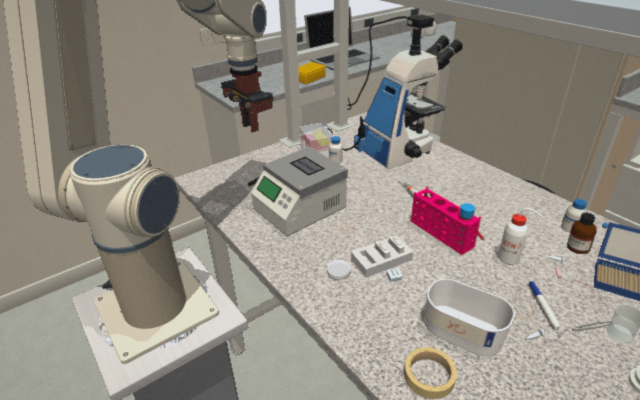

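Both flaps are closed and level, with the pale tab top just visible through the slit (top view). A zoom on the rack before handing in.

Run:
```python
import cv2,numpy as np
a=cv2.imread('pics/s12.png')[225:285,330:420];b=cv2.imread('pics/t12.png')[160:260,370:450]
cv2.imwrite('pics/v13.png',np.hstack([cv2.resize(a,(450,300),interpolation=2),cv2.resize(b,(240,300),interpolation=2)]))
```

```text
(no output)
```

View pics/v13.png

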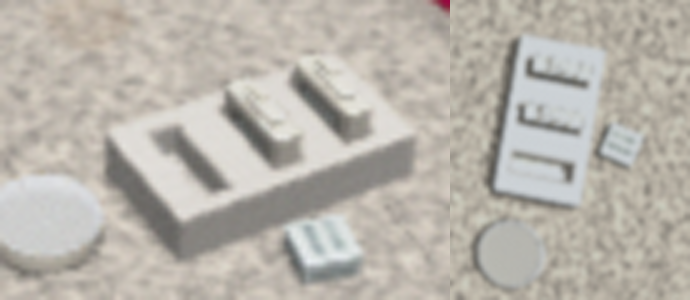

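The near slot is empty. Both used cartridges, the dish and the box are where they were.

```bash
python3 -c "
from workcell import close_job
print(close_job())"
```

```text
the job is handed in; nothing more can be done
None
```

The unused cartridge is in the reader, and my checks indicate it is latched fully home with both flaps closed over it. I took it by its tab from the rack slot nearest the robot and lowered it through the flaps until the pawls should hold it. Then I let go and pushed it down with shut fingers.

- **Stop:** I felt a firm stop with the TCP at z = 115.8, which puts the tab top about 25 mm below the deck. The highest push force I read was 16 N. Force is only reported at the end of each move, so a brief higher peak between readings is possible.
- **Latch:** a second touch met the tab about 1.8 mm above that stop. That matches the latched position, so the ejector had not lifted the cartridge.
- **Pictures before handing in:** both flaps looked level and shut with the arm clear. Both used cartridges, the petri dish and the coverslip box looked unmoved. I did not compare the flask's position before and after.
- **One problem:** on the first withdrawal a flap edge dragged on the shut fingers with about 9 N. Opening the fingers slightly freed it. The flaps closed normally afterwards.

I handed the job in at about 35 s.

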